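Shim the rotary weld fixture level

TASK

The rotary welding fixture stands with its tail on a setting bar and its nose too low. Pick up the long slim steel wedge, slide it thin end first and square-on under the middle of the fixture's nose, flat on the bench, and ease it in until the bubble of the level on top rests centred between its two marks, then let go and leave the wedge carrying the nose. Raise the nose with the wedge alone and without forcing it: do not shove the fixture along the bench, do not push on it or touch the level, and leave the other things on the bench where they lie.

Things in the scene. Friction and masses are not known exactly. Their poses are not given: they have to be found in the camera images.
- wedge: the long slim wedge (taper shim) of plain steel, 110 long x 32 wide, 0.3 kg; 2 mm thick at the thin end, rising evenly to 20 mm at the thick end; its two long sides are upright and parallel. Origin: middle of its flat underside; +x points along it to the thin end, z up. Starts flat on the bench, at either side of the fixture.
- wedge_tip (a point): middle of the wedge's thin edge, on its underside, 55 mm along +x from the wedge's origin
- fixture: rotary welding fixture, 2.5 kg: aluminium base plate 12 thick, 270 long, with a gear housing and three-jaw chuck (130 high) from 130 mm behind the nose on. Its narrow end, the nose, 140 wide, faces the robot; the plate is 240 wide from 100 mm behind it. Origin: middle of the nose's front face at the plate's underside; +x back along the plate to the tail, +y left, z up. Pitch < 0 while nose is low
- nose (a point): middle of the rounded lower lip of the nose (3.5 mm behind the front face), where the wedge's slope bears. At the start 4 to 5 mm above the bench; for the fixture to be level it must come to 10 to 13 mm (not known beforehand). Lifting it takes 8 to 16 N of level push on the wedge (more if the wedge is also borne down on); it then stays where it is left. The plate within 60 mm of the nose is bare on top
- stud (a point): tip of the left of two domed studs that carry the nose at the start: 16 mm wide, 30 mm behind the nose's face, 52 mm to each side of the middle, 5.3 mm long; the way between is clear. The tail stands on a round foot, 250 mm behind the nose's face and 4 mm below the plate (the fixture tips about it), on a steel setting bar of unknown thickness, 6 to 9 mm
- level: spirit level, aluminium with black end caps, 190 x 24 x 26, lying loose along the left part of the fixture's plate, about parallel to the fixture's x. Origin: middle of its underside; +x towards the tail. Its yellow-green vial lies along the middle of its top, with two black rings as marks, 19 mm apart, and a pale bubble 14 mm long
- bubble (a joint): where the bubble's middle is along the vial, in m: 0 = centred between the marks, + = towards the tail (nose low), - = towards the nose (nose high). It moves 1.4 mm for each 0.001 rad of tilt, stands against the vial's end at +0.027 until the nose is within about 1.1 degrees of level, and takes about 1.5 s to settle after each change
- stub_wedge: bystander: short steep steel wedge, 55 x 25, 3 to 22 mm thick; origin under its middle, +x to its thin end
- packer: bystander: flat steel packer, 80 x 30 x 10; origin under its middle, +x along it
- chuck_key: bystander: T-shaped steel chuck key lying down, 100 x 100; origin under the middle of its cross bar
- spanner: bystander: open-ended spanner lying flat; origin under its middle
- tube_sample: bystander: upright steel tube, 50 across x 60 high; origin under its middle
- nozzle: bystander: small copper nozzle, 22 across x 34 high, standing; origin under its middle
- pendant: bystander: grey teach pendant lying flat, 150 x 280 x 50; origin under its middle

How it is judged:
On the way, in this order (a step that is already met when the one before it is completed fails the run):
1. the wedge's thin end is under the middle of the nose, the wedge square-on, before the nose is raised (x of wedge_tip in the frame of fixture above 0.004 m and height (world z) of wedge_tip below 0.004 m and y of wedge_tip in the frame of fixture between -0.03 and 0.03 m and angle between the x axis of wedge and the x axis of fixture, either way round below 0.2 rad and value of joint bubble above 0.02 m), for 0.1 s.
2. the wedge carries the nose and the bubble is centred (value of joint bubble between -0.002 and 0.002 m and contact force between wedge and fixture above 2 N), for 0.3 s.
At the end, for the whole second after the job is handed in: the bubble is within 2 mm of the middle (between the marks); the long wedge lies flat on the bench, let go and at rest, more than 30 mm under the nose, thin end first, within 30 mm of its middle and 0.2 rad of square, and carries the nose (over 2 N) (all of step 2 and x of wedge_tip in the frame of fixture above 0.03 m and y of wedge_tip in the frame of fixture between -0.03 and 0.03 m and angle between the x axis of wedge and the x axis of fixture, either way round below 0.2 rad and angle between wedge's own z axis and vertical below 0.03 rad and height (world z) of wedge below 0.003 m and linear speed of each of wedge, fixture below 0.01 m/s); the robot touches nothing.
It fails at once if the wedge is forced: over 20 N between the wedge and the fixture (contact force between wedge and fixture above 20 N).
It fails at once if the robot pushes on the fixture (over 3 N) (contact force between any of the fingers, the arm and fixture above 3 N).
It fails at once if the level is touched, or has moved over 20 mm (contact force between any of the fingers, the arm and level above 0.5 N or distance of level from where it was at the start of the episode above 0.02 m).
It fails at once if the fixture is shoved along the bench: its nose is over 16 mm from where it started (levelling alone lifts it by up to 9 mm) (distance of fixture from where it was at the start of the episode above 0.016 m).
It fails at once if another thing on the bench has been moved by more than 20 mm (distance of any of stub_wedge, packer, chuck_key, spanner, tube_sample, nozzle, pendant from where it was at the start of the episode above 0.02 m).
It also fails if it takes over 72 s, if anything falls off the work surface, if the arm or the gripper's body presses on something with over 40 N, if the wrist force passes 120 N, or if a joint passes its speed limit or range.

ROBOT

A 7-joint arm with a two-finger parallel gripper is mounted at the origin on the work surface. World frame = base frame: x ahead of the robot, y to its left, z up, the work surface at z = 0. Lengths are in m, angles in rad, forces in N, time in s.
With the tool pointing down it reaches from about 0.425 to 0.875 m from the base axis. Payload 4.7 kg.
Tool frame: the origin (TCP) lies where the fingers leave the gripper's body, on its centre line; the fingertips stand 70 mm ahead of it and the grasp point (between the pads) lies 51 mm ahead of it; z points along the fingers, y is the line along which they close (so a half turn about z gives the same grasp; the last joint's range is limited). The gripper opens to 87 mm and grips with 3 to 60 N. Pads are 19 mm wide; open, the fingers measure 117 mm over their backs; the gripper's body (75 mm by 190 mm) begins 51 mm behind the grasp point.
Start: joints at [1.224, 0.321, -0.07, 1.45, 0.023, 1.371, -0.057], TCP at [0.229, -0.608, 0.292] pointing down, gripper open.
Joint ranges: [-2.86, 2.86], [-0.3, 2.09], [-1.38, 1.24], [0.06, 2.45], [-1.56, 4.7], [0.09, 2.05], [-2.69, 2.69]. Speed limits (rad/s): [2.57, 2.57, 3.14, 3.14, 3.14, 3.14, 3.14].

INTERFACE

Orientations are given as a rotation vector (axis times angle).
In Python, from bench import get_state, get_image, get_calibration, close_job gives the robot as it stands.
- The arm moves only by the tool send_rows, never from a script. Its argument "rows" is a list of rows, each an object of numbers: "hand": the finger opening in mm, from 0 to 87; "x", "y", "z": the shift along the world's x, y, z in mm; "roll": the turn about the world's z in degrees. A call has 1 to 10 rows; each row shifts and turns the commanded pose from where the row before left it; what a row does not reach is not made up. A row lasts 1/10 s, in which the tool goes at most 50 mm and 8.59 degrees, less where a joint would pass 70% of its speed; a pose out of reach is approached as far as the arm can. A call is refused whole if a number of a shift passes 50 or a number of a turn 8.59, either way. A call with a gripper value outside its range is refused whole. The fingers move at their own pace and stop on an object; "force" is the grip in N (left out, the last holds). Time passes only in rows, so rows that do not move let the fingers close. It gives the time, the measured TCP pose, the force, the opening and the grip force at its end, in the units of the state.
- get_state(): the state, without advancing time (a new reading comes with each control period).
- get_image(name): name is "side" or "top"; returns the picture (420x560x3 uint8, blue, green, red); there is no depth.
- get_calibration(name): a dict with "mtx" (3x3 intrinsics, pixels), "D" ([k1, k2, p1, p2, k3] as OpenCV has them; the pictures are not rectified), "world_from_camera" (4x4, takes a point from camera to world coordinates). Camera axes: x right, y down, z forward; pixel columns grow to the right and rows downward; lengths in m; the calibration is good to about 2 mm. A picture is of the moment at which its call begins. get_calibration takes no time and is no camera call.
- close_job(): hands the job in; it is judged then, once.
The state is a dict: "time": time; "joint_positions": joint angles; "qd": joint speeds; "joint_torque": joint torques, N m; "position": TCP position; "tool_rot": TCP orientation; "ft_force": force on the tool from outside, world axes, zero at the start; "torque": the same for the moment, N m; "grip_width": opening from 0.0 (shut) to 1.0 (fully open); "grip_force": force on a finger pad.
Only numpy, scipy, OpenCV 4.12 (cv2) and the standard library are available. Lean on these libraries where they do the work, as an engineer would, in place of code of your own. Each camera call takes 0.05 s, during which the arm holds its last target. There are 200 camera calls.

## Working session

There is one attempt and no reset: what is moved stays moved. The work goes in short steps, Python scripts to look and compute and a tool call to move; the robot and the scene stay as the last step left them, time stands still between calls to the robot, and variables do not carry over. Pictures are saved under pics/ and viewed, at most 10 in all, crops included, and the job is handed in when it is done.

Besides the shell and the picture viewer there is one more tool, called after "Emit:" by a JSON object that holds its "fn" and its "kwargs", one argument or row to a line. send_rows: Moves the arm, as the interface text tells. Its arguments: {"type":"object","properties":{"rows":{"type":"array","items":{"type":"object","properties":{"hand":{"type":"number"},"x":{"type":"number"},"y":{"type":"number"},"z":{"type":"number"},"roll":{"type":"number"}}}},"force":{"type":"number"}},"required":["rows"]}

```bash
mkdir -p pics; cat > h.py <<'E'
import numpy as np,cv2
from bench import *
def ray(name,uv):
    c=get_calibration(name);M=np.array(c["mtx"],float);D=np.array(c["D"],float);T=np.array(c["world_from_camera"])
    p=cv2.undistortPoints(np.array(uv,float).reshape(-1,1,2),M,D).reshape(-1,2)
    d=np.c_[p,np.ones(len(p))]@T[:3,:3].T
    return T[:3,3],d
def pt(name,uv,z=0.):
    o,d=ray(name,uv); s=(z-o[2])/d[:,2]; return o+d*s[:,None]
def px(name,P):
    c=get_calibration(name);T=np.linalg.inv(np.array(c["world_from_camera"]))
    return cv2.projectPoints(np.array(P,float).reshape(-1,1,3),cv2.Rodrigues(T[:3,:3])[0],T[:3,3],np.array(c["mtx"],float),np.array(c["D"],float))[0].reshape(-1,2)
E
python3 - <<'E'
from h import *
for n in("top","side"):
    im=get_image(n);cv2.imwrite(f"pics/{n}0.png",im);cv2.imwrite(f"pics/{n}0b.png",cv2.resize(im,(784,588),interpolation=cv2.INTER_CUBIC))
    print(n,np.round(get_calibration(n)["world_from_camera"],3),get_calibration(n)["mtx"])
s=get_state();print(s["time"],s["position"],s["tool_rot"])
E
```

```text
top [[-2.800e-02 -9.950e-01  9.200e-02  4.630e-01]
 [-1.000e+00  2.800e-02 -1.000e-03  1.280e-01]
 [-2.000e-03 -9.200e-02 -9.960e-01  1.204e+00]
 [ 0.000e+00  0.000e+00  0.000e+00  1.000e+00]] [[410.69531584   0.         287.42050903]
 [  0.         410.69531584 208.42301366]
 [  0.           0.           1.        ]]
side [[-0.941 -0.18   0.286  0.251]
 [-0.338  0.487 -0.806  0.993]
 [ 0.006 -0.855 -0.519  0.616]
 [ 0.     0.     0.     1.   ]] [[405.06062511   0.         279.01138183]
 [  0.         405.06062511 203.44564544]
 [  0.           0.           1.        ]]
0.1 [ 0.22927833 -0.6078006   0.29125734] [-3.08892115e+00 -5.63409306e-01  6.91102380e-04]
```

View pics/top0b.png

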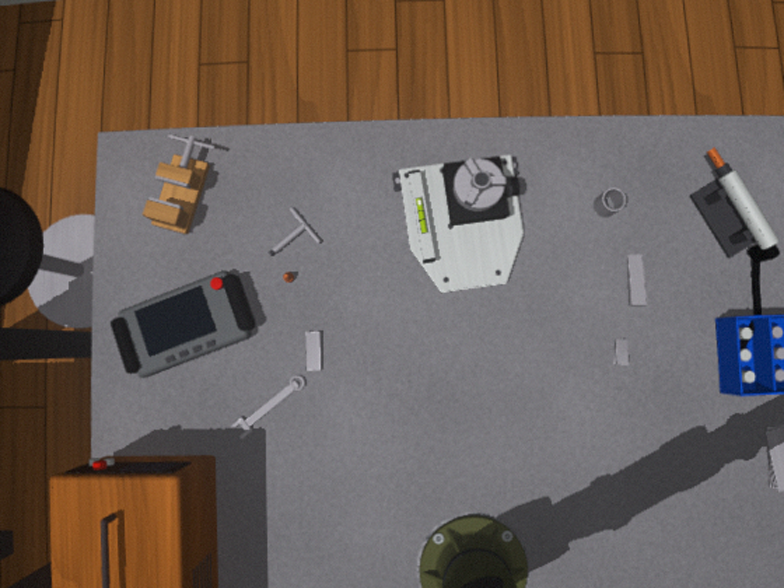

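View pics/side0b.png

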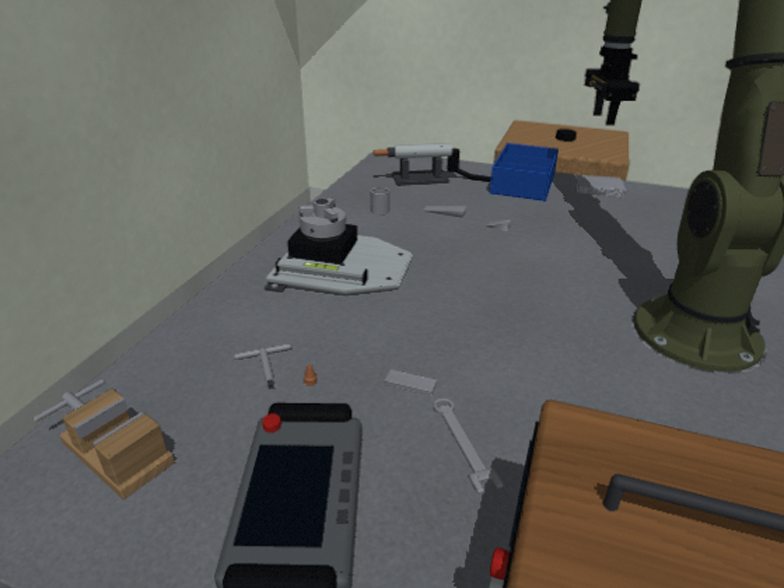

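The top view shows the wedge at about (637,280) of the enlarged picture, to the right of the fixture. Its thick end appears to face the robot (side view, 425–465, 211). The nose edge runs from about (443,292) to (508,284), and the level lies on the left of the plate. I'll zoom in next.

```bash
python3 - <<'E'
import cv2,numpy as np
t=cv2.imread("pics/top0.png");s=cv2.imread("pics/side0.png")
def g(im,x,y,w,h,k):return cv2.resize(im[y:y+h,x:x+w],None,fx=k,fy=k,interpolation=cv2.INTER_CUBIC)
o=np.zeros((600,800,3),np.uint8)
a=g(t,280,108,104,104,4);o[:416,:416]=a      # fixture
b=g(t,440,176,30,46,8);o[:368,430:670]=b     # wedge
c=g(s,296,140,45,20,8);o[420:580,430:790]=c
d=g(s,215,182,40,22,8);o[420:596,0:320]=d
cv2.imwrite("pics/c1.png",o)
E
```

```text
(no output)
```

View pics/c1.png

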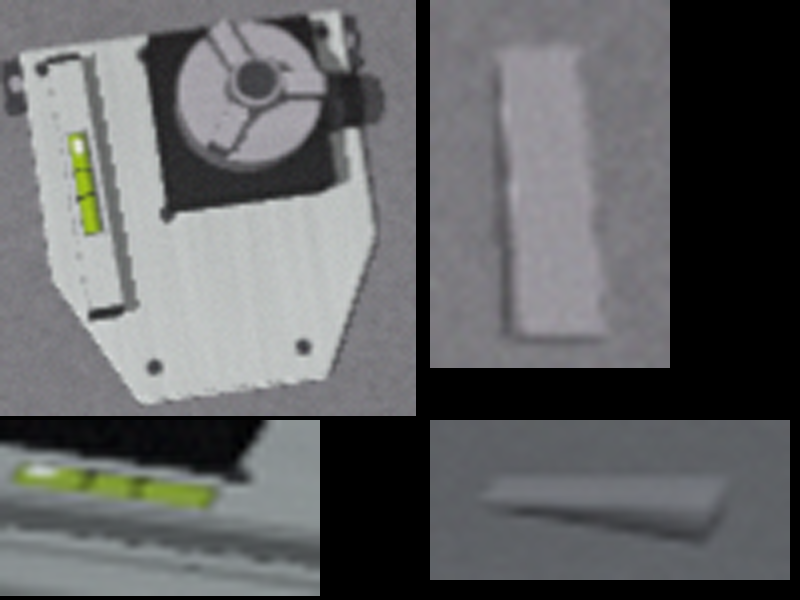

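```bash
python3 - <<'E'
from h import *
def m(x,y,ox,oy,k,mx=0,my=0): return [(x-mx+.5)/k-.5+ox,(y-my+.5)/k-.5+oy]
W=lambda x,y:m(x,y,440,176,8,430,0); F=lambda x,y:m(x,y,280,108,4)
tl,tr=pt("top",[W(498,48),W(577,48)],.002);bl,br=pt("top",[W(517,336),W(604,336)],.02)
r=lambda a:np.round(a*1000,1)
tip=(tl+tr)/2;bk=(bl+br)/2;print("tip",r(tip),"back",r(bk),"w",r(np.linalg.norm(tl-tr)),r(np.linalg.norm(bl-br)),"L",r(np.linalg.norm((tip-bk)[:2])),"yaw",np.degrees(np.arctan2(*(tip-bk)[[1,0]])))
nl,nr=pt("top",[F(145,404),F(327,378)],.016);d=nl-nr
print("nose",r((nl+nr)/2),r(np.linalg.norm(d)),"yaw",np.degrees(np.arctan2(-d[0],d[1])))
a,b=pt("top",[F(154,367),F(303,347)],.017);d=a-b;print("studs",r((a+b)/2),r(np.linalg.norm(d)),np.degrees(np.arctan2(-d[0],d[1])))
tl,tr=pt("top",[F(22,52),F(340,12)],.022);d=tl-tr
print("tail",r((tl+tr)/2),r(np.linalg.norm(d)),np.degrees(np.arctan2(-d[0],d[1])))
v=pt("top",[F(77,133),F(92,234)],.045);print("vial",r(v),np.degrees(np.arctan2(*(v[0]-v[1])[[1,0]])),r(np.linalg.norm(v[0]-v[1])))
# side wedge
S=lambda x,y:m(x,y,296,140,8,430,420)
p=pt("side",[S(481,498),S(702,542)],0.);print("side wedge left-edge tip/back at z0",r(p))
from scipy.spatial.transform import Rotation as R
print(R.from_rotvec(get_state()["tool_rot"]).as_matrix().round(3))
E
```

```text
tip [ 640.7 -371.7    2. ] back [ 531.4 -365.7   20. ] w 30.4 32.7 L 109.4 yaw -3.1592106751938833
nose [577.4 -22.8  16. ] 134.3 yaw 6.507528812723862
studs [602.4 -18.1  17. ] 109.9 6.06007927542284
tail [845.6   7.2  22. ] 238.7 5.931443134219126
vial [[764.7  88.   45. ]
 [690.4  79.6  45. ]] 6.449693485580908 74.7
side wedge left-edge tip/back at z0 [[ 642.6 -363.7    0. ]
 [ 533.2 -351.7    0. ]]
[[ 0.936  0.353 -0.001]
 [ 0.353 -0.936  0.002]
 [-0.    -0.002 -1.   ]]
```

The wedge's thin end already points away from the robot, towards +x, at a yaw of about -4°. The fixture's yaw is about 6.2° and the middle of its nose is near (576, -23) mm. I'll move above the thick end, staying high.

Emit:
{"fn": "send_rows", "kwargs": {
  "rows": [
    {"x":32,"y":24,"roll":-2.5,"hand":70},
    {"x":32,"y":24,"roll":-2.5,"hand":70},
    {"x":32,"y":24,"roll":-2.5,"hand":70},
    {"x":32,"y":24,"roll":-2.5,"hand":70},
    {"x":32,"y":24,"roll":-2.5,"hand":70},
    {"x":32,"y":24,"roll":-2.5,"hand":70},
    {"x":32,"y":24,"roll":-2.5,"hand":70},
    {"x":32,"y":24,"roll":-2.5,"hand":70},
    {"x":32,"y":24,"roll":-2.5,"hand":70},
    {"x":29,"y":24,"roll":-2.5,"hand":70}
  ],
  "force": 40
}}

```text
schema error: expected keys hand, x, y, z, roll
```

Emit:
{"fn": "send_rows", "kwargs": {
  "rows": [
    {"x":32,"y":24,"z":0,"roll":-2.5,"hand":70},
    {"x":32,"y":24,"z":0,"roll":-2.5,"hand":70},
    {"x":32,"y":24,"z":0,"roll":-2.5,"hand":70},
    {"x":32,"y":24,"z":0,"roll":-2.5,"hand":70},
    {"x":32,"y":24,"z":0,"roll":-2.5,"hand":70},
    {"x":32,"y":24,"z":0,"roll":-2.5,"hand":70},
    {"x":32,"y":24,"z":0,"roll":-2.5,"hand":70},
    {"x":32,"y":24,"z":0,"roll":-2.5,"hand":70},
    {"x":32,"y":24,"z":0,"roll":-2.5,"hand":70},
    {"x":29,"y":24,"z":0,"roll":-2.5,"hand":70}
  ],
  "force": 40
}}

```text
time: 1.1
position: [0.5476, -0.3667, 0.2917]
tool_rot: [-3.139, 0.121, 0.001]
ft_force: [0.1, -0.7, 0.3]
grip_width: 0.801
grip_force: 0.0
```

Emit:
{"fn": "send_rows", "kwargs": {
  "rows": [
    {"x":0,"y":0,"z":-40,"roll":0,"hand":70},
    {"x":0,"y":0,"z":-40,"roll":0,"hand":70},
    {"x":0,"y":0,"z":-40,"roll":0,"hand":70},
    {"x":0,"y":0,"z":-40,"roll":0,"hand":70},
    {"x":0,"y":0,"z":-10,"roll":0,"hand":70},
    {"x":0,"y":0,"z":0,"roll":0,"hand":70}
  ]
}}

```text
time: 1.7
position: [0.5453, -0.3675, 0.1203]
tool_rot: [-3.137, 0.118, 0.006]
ft_force: [-0.3, 0.0, 0.9]
grip_width: 0.799
grip_force: 0.0
```

Emit:
{"fn": "send_rows", "kwargs": {
  "rows": [
    {"x":0,"y":0,"z":-25,"roll":0,"hand":70},
    {"x":0,"y":0,"z":-15,"roll":0,"hand":70},
    {"x":0,"y":0,"z":-6,"roll":0,"hand":70},
    {"x":0,"y":0,"z":0,"roll":0,"hand":70}
  ]
}}

```text
time: 2.1
position: [0.5464, -0.3682, 0.0764]
tool_rot: [-3.139, 0.119, 0.001]
ft_force: [0.2, -0.4, -0.7]
grip_width: 0.807
grip_force: 0.0
```

```bash
python3 - <<'E'
from h import *
s=get_state();print(s["position"],s["ft_force"])
t=get_image("top");d=get_image("side")
def g(im,x,y,w,h,k):return cv2.resize(im[y:y+h,x:x+w],None,fx=k,fy=k,interpolation=cv2.INTER_CUBIC)
o=np.zeros((400,800,3),np.uint8)
a=g(t,410,160,90,90,4);o[:360,:360]=a
b=g(d,270,90,105,90,4);o[:360,370:790]=b
cv2.imwrite("pics/c2.png",o)
E
```

```text
[ 0.54639391 -0.3682158   0.07637163] [ 0.1546755  -0.42957573 -0.69162522]
```

View pics/c2.png

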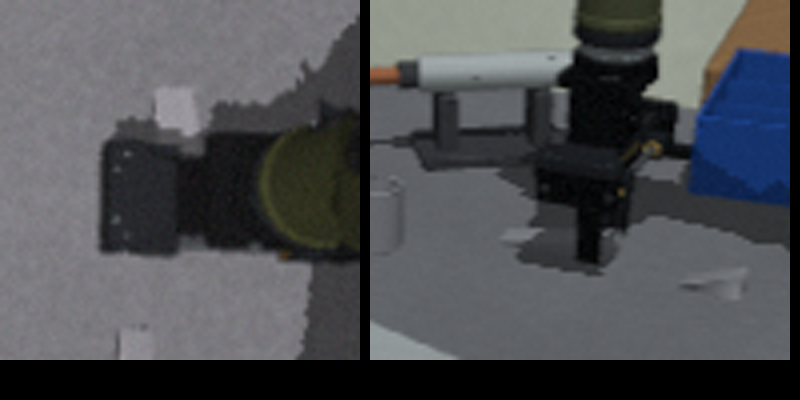

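The fingers straddle the wedge near its thick end (side crop, finger at about (590,240), wedge tip at (505,237)). I'll go down a little and grip.

Emit:
{"fn": "send_rows", "kwargs": {
  "rows": [
    {"x":0,"y":0,"z":-3,"roll":0,"hand":70},
    {"x":0,"y":0,"z":0,"roll":0,"hand":45},
    {"x":0,"y":0,"z":0,"roll":0,"hand":35},
    {"x":0,"y":0,"z":0,"roll":0,"hand":20},
    {"x":0,"y":0,"z":0,"roll":0,"hand":20},
    {"x":0,"y":0,"z":0,"roll":0,"hand":20},
    {"x":0,"y":0,"z":0,"roll":0,"hand":20}
  ],
  "force": 40
}}

```text
time: 2.9
position: [0.5464, -0.368, 0.0733]
tool_rot: [-3.139, 0.119, 0.0]
ft_force: [0.4, 1.4, -0.2]
grip_width: 0.366
grip_force: 39.4
```

Emit:
{"fn": "send_rows", "kwargs": {
  "rows": [
    {"x":0,"y":0,"z":30,"roll":0,"hand":20},
    {"x":-6,"y":0,"z":30,"roll":0,"hand":20},
    {"x":-20,"y":20,"z":0,"roll":1,"hand":20},
    {"x":-20,"y":40,"z":0,"roll":2,"hand":20},
    {"x":-20,"y":45,"z":0,"roll":2,"hand":20},
    {"x":-20,"y":45,"z":0,"roll":2,"hand":20},
    {"x":0,"y":45,"z":0,"roll":2,"hand":20},
    {"x":0,"y":45,"z":0,"roll":1.6,"hand":20},
    {"x":0,"y":45,"z":0,"roll":0,"hand":20},
    {"x":0,"y":40,"z":0,"roll":0,"hand":20}
  ]
}}

```text
time: 3.9
position: [0.4594, -0.0409, 0.1329]
tool_rot: [3.137, 0.173, -0.001]
ft_force: [1.0, 0.0, -3.3]
grip_width: 0.367
grip_force: 39.5
```

Emit:
{"fn": "send_rows", "kwargs": {
  "rows": [
    {"x":0,"y":7,"z":-25,"roll":0,"hand":20},
    {"x":0,"y":0,"z":-15,"roll":0,"hand":20},
    {"x":0,"y":0,"z":-10,"roll":0,"hand":20},
    {"x":0,"y":0,"z":0,"roll":0,"hand":20},
    {"x":0,"y":0,"z":0,"roll":0,"hand":20}
  ]
}}

```text
time: 4.4
position: [0.4605, -0.0366, 0.0834]
tool_rot: [-3.137, -0.17, 0.0]
ft_force: [-0.0, -1.2, -3.1]
grip_width: 0.362
grip_force: 39.5
```

```bash
python3 - <<'E'
from h import *
s=get_state();print(s["position"],s["ft_force"],s["tool_rot"])
t=get_image("top");d=get_image("side");cv2.imwrite("pics/t3.png",t);cv2.imwrite("pics/s3.png",d)
def g(im,x,y,w,h,k):return cv2.resize(im[y:y+h,x:x+w],None,fx=k,fy=k,interpolation=cv2.INTER_CUBIC)
o=np.zeros((440,800,3),np.uint8)
a=g(t,290,180,98,110,4);o[:440,:392]=a
b=g(d,210,140,100,80,4);o[:320,400:800]=b
cv2.imwrite("pics/c3.png",o)
E
```

```text
[ 0.46050564 -0.03659323  0.08336357] [-0.03601471 -1.1513448  -3.13087875] [-3.13690702e+00 -1.70446743e-01  3.14312708e-04]
```

View pics/c3.png

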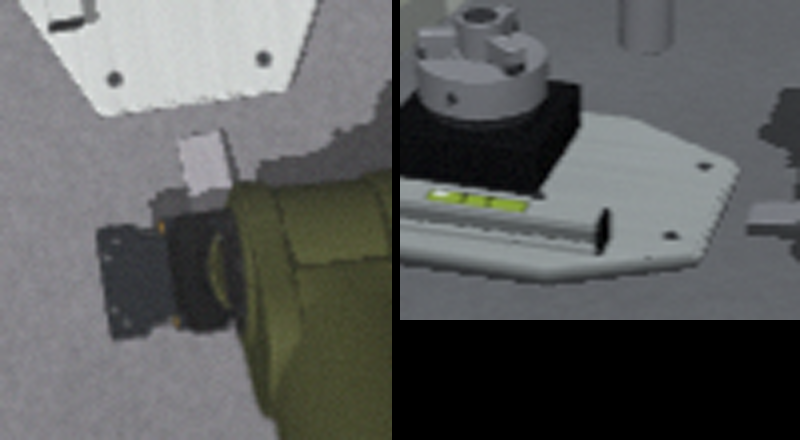

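The tip (left crop, middle about (201,137)) is centred on the nose edge (middle about (196,104)) and square to it, with a gap of about 20 mm. I'll lower to the bench, ease the grip off and re-grip.

Emit:
{"fn": "send_rows", "kwargs": {
  "rows": [
    {"x":0,"y":0,"z":-5,"roll":0,"hand":20},
    {"x":0,"y":0,"z":-3,"roll":0,"hand":20},
    {"x":0,"y":0,"z":-2,"roll":0,"hand":20},
    {"x":0,"y":0,"z":0,"roll":0,"hand":20},
    {"x":0,"y":0,"z":0,"roll":0,"hand":20}
  ]
}}

```text
time: 5.0
position: [0.4605, -0.0362, 0.0733]
tool_rot: [3.137, 0.172, 0.0]
ft_force: [-0.6, -1.1, -2.7]
grip_width: 0.366
grip_force: 39.4
```

Emit:
{"fn": "send_rows", "kwargs": {
  "rows": [
    {"x":0,"y":0,"z":0,"roll":0,"hand":36},
    {"x":0,"y":0,"z":0,"roll":0,"hand":36},
    {"x":0,"y":0,"z":0,"roll":0,"hand":36},
    {"x":0,"y":0,"z":0,"roll":0,"hand":20},
    {"x":0,"y":0,"z":0,"roll":0,"hand":20},
    {"x":0,"y":0,"z":0,"roll":0,"hand":20},
    {"x":0,"y":0,"z":0,"roll":0,"hand":20}
  ]
}}

```text
time: 5.7
position: [0.4607, -0.0361, 0.0735]
tool_rot: [3.137, 0.172, 0.001]
ft_force: [0.2, 0.4, 2.4]
grip_width: 0.362
grip_force: 39.5
```

Emit:
{"fn": "send_rows", "kwargs": {
  "rows": [
    {"x":4,"y":0.4,"z":0,"roll":0,"hand":20},
    {"x":4,"y":0.4,"z":0,"roll":0,"hand":20},
    {"x":4,"y":0.5,"z":0,"roll":0,"hand":20},
    {"x":4,"y":0.4,"z":0,"roll":0,"hand":20},
    {"x":4,"y":0.4,"z":0,"roll":0,"hand":20},
    {"x":4,"y":0.5,"z":0,"roll":0,"hand":20},
    {"x":4,"y":0.4,"z":0,"roll":0,"hand":20},
    {"x":2,"y":0.2,"z":0,"roll":0,"hand":20},
    {"x":0,"y":0,"z":0,"roll":0,"hand":20},
    {"x":0,"y":0,"z":0,"roll":0,"hand":20}
  ]
}}

```text
time: 6.7
position: [0.4889, -0.0334, 0.0735]
tool_rot: [3.136, 0.172, -0.007]
ft_force: [-6.4, -1.2, 9.8]
grip_width: 0.366
grip_force: 39.6
```

```bash
cat >> h.py <<'E'
def crop(im,x,y,w,h,k):return cv2.resize(im[y:y+h,x:x+w],None,fx=k,fy=k,interpolation=cv2.INTER_CUBIC)
E
python3 - <<'E'
from h import *
t=get_image("top");d=get_image("side");cv2.imwrite("pics/t4.png",t);cv2.imwrite("pics/s4.png",d)
o=np.zeros((600,800,3),np.uint8)
o[:440,:392]=crop(t,290,180,98,110,4)
o[:320,400:800]=crop(d,210,140,100,80,4)
o[330:570,400:784]=crop(d,212,180,32,20,12)
cv2.imwrite("pics/c4.png",o)
E
```

```text
(no output)
```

View pics/c4.png

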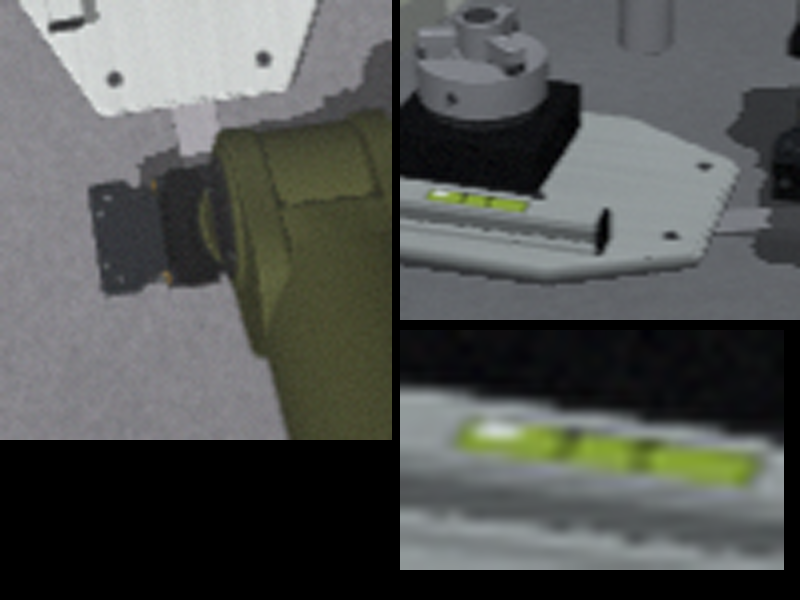

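Step 1's conditions look met: the thin end is under the nose (left crop, about (195,103)) and the bubble is still at the tail end of the vial (497 against marks at 567 and 642, about +27 mm). Next I'll write the bubble gauge.

```bash
cat > bub.py <<'E'
from h import *
from scipy.ndimage import map_coordinates
from scipy.signal import find_peaks
ROI={"side":(208,176,44,26),"top":(292,136,20,36)}
def prof(name,n=4,files=None):
    im=np.mean([get_image(name).astype(float) for _ in range(n)],0) if files is None else cv2.imread(files).astype(float)
    x,y,w,h=ROI[name];c=im[y:y+h,x:x+w]
    yy,xx=np.nonzero((c[...,1]-c[...,0]>60)&(c[...,1]>90))
    P=np.c_[xx,yy].astype(float);m=P.mean(0);u=np.linalg.svd(P-m)[2][0]
    ax=0 if name=="side" else 1; u*=np.sign(u[ax])      # increasing = towards nose
    e=(P-m)@u;s=np.arange(e.min()-2,e.max()+2,.05);nrm=np.array([-u[1],u[0]])
    out=[np.mean([map_coordinates(c[...,k],[(m+o*nrm)[1]+s*u[1],(m+o*nrm)[0]+s*u[0]],order=3,mode="nearest") for o in(-.5,-.25,0,.25,.5)],0) for k in(0,1)]
    return s,out[0],out[1],e
def bubble(name,n=4,files=None,show=False):
    s,B,G,e=prof(name,n,files);L=np.ptp(e)
    q=abs(s-(e.min()+e.max())/2)<.25*L
    pk,_=find_peaks(-G[q],prominence=15);pk=sorted(sorted(pk,key=lambda i:G[q][i])[:2]);a,b=s[q][pk]
    i=(s>e.min()+.3)&(s<e.max()-.3);lo=np.median(B[i]);w=np.clip(B-(lo+.4*(B[i].max()-lo)),0,None)*i
    k=19/(b-a);x=((a+b)/2-(w*s).sum()/w.sum())*k
    if show:
        for v in (s,B,G):print(np.round(v[::10],1).tolist())
    return round(x,2),round(k,2),round(float(m) if (m:=B[i].max()) else 0)
E
python3 - <<'E'
from bub import *
print(bubble("side",files="pics/s4.png",show=True));print(bubble("top",files="pics/t4.png",show=True))
E
```

```text
[-14.6, -14.1, -13.6, -13.1, -12.6, -12.1, -11.6, -11.1, -10.6, -10.1, -9.6, -9.1, -8.6, -8.1, -7.6, -7.1, -6.6, -6.1, -5.6, -5.1, -4.6, -4.1, -3.6, -3.1, -2.6, -2.1, -1.6, -1.1, -0.6, -0.1, 0.4, 0.9, 1.4, 1.9, 2.4, 2.9, 3.4, 3.9, 4.4, 4.9, 5.4, 5.9, 6.4, 6.9, 7.4, 7.9, 8.4, 8.9, 9.4, 9.9, 10.4, 10.9, 11.4, 11.9, 12.4]
[150.0, 144.1, 125.7, 92.5, 68.7, 75.5, 97.5, 113.0, 119.4, 120.5, 117.9, 110.1, 95.9, 78.6, 65.4, 60.0, 59.2, 58.6, 55.5, 49.9, 44.6, 42.3, 44.7, 51.6, 57.9, 59.2, 57.6, 56.7, 57.2, 58.8, 59.5, 56.3, 49.9, 44.3, 43.2, 48.6, 56.5, 59.6, 57.8, 55.6, 54.8, 55.3, 55.9, 56.0, 56.1, 57.3, 59.1, 60.6, 60.5, 56.7, 51.3, 54.2, 71.5, 99.1, 126.7]
[148.6, 142.7, 136.4, 134.8, 141.7, 156.7, 171.6, 179.4, 181.3, 180.9, 178.9, 175.5, 171.0, 166.3, 162.7, 160.5, 160.1, 161.4, 157.6, 142.4, 124.1, 117.1, 125.7, 145.0, 161.5, 165.1, 161.7, 160.1, 160.7, 162.3, 161.1, 150.6, 133.9, 121.6, 121.8, 137.7, 158.5, 166.8, 163.5, 160.9, 161.4, 161.7, 161.1, 161.0, 161.3, 160.9, 160.1, 159.9, 160.2, 158.3, 151.4, 139.6, 128.8, 127.4, 135.6]
(np.float64(27.52), np.float64(3.02), 121)
[-15.3, -1
[... 442 characters left out ...]
.2, 30.6, 26.6, 28.7, 31.7, 35.8, 39.0, 38.7, 35.7, 32.5, 30.9, 31.5, 32.3, 30.7, 28.3, 29.3, 33.4, 36.8, 38.9, 40.4, 40.0, 37.4, 34.1, 31.9, 31.8, 34.2, 37.4, 37.3, 32.7, 30.2, 34.1, 37.1, 34.3, 31.8, 33.6, 35.0, 35.0, 46.4, 80.1, 129.8, 178.6, 207.7]
[203.4, 205.6, 202.4, 188.4, 176.1, 180.4, 196.8, 215.2, 229.8, 236.1, 236.6, 237.8, 237.9, 229.9, 216.9, 208.2, 204.5, 201.8, 201.7, 206.5, 204.1, 180.7, 156.9, 164.3, 190.7, 204.6, 203.6, 201.3, 201.6, 201.9, 201.1, 202.4, 205.1, 197.6, 173.2, 150.7, 154.0, 177.6, 197.2, 203.4, 203.5, 202.9, 201.9, 201.6, 202.8, 203.3, 201.9, 200.5, 200.3, 200.9, 202.1, 204.0, 203.8, 191.4, 167.7, 159.9, 181.4, 205.6]
(np.float64(26.5), np.float64(2.9), 221)
```

Emit:
{"fn": "send_rows", "kwargs": {
  "rows": [
    {"x":0,"y":0,"z":0.3,"roll":0,"hand":20},
    {"x":0,"y":0,"z":0,"roll":0,"hand":20}
  ]
}}

```text
time: 7.0
position: [0.4889, -0.0334, 0.0735]
tool_rot: [3.136, 0.172, -0.006]
ft_force: [-4.1, -0.0, 7.6]
grip_width: 0.365
grip_force: 39.6
```

Emit:
{"fn": "send_rows", "kwargs": {
  "rows": [
    {"x":1,"y":0.1,"z":0.5,"roll":0,"hand":20},
    {"x":1,"y":0.1,"z":0,"roll":0,"hand":20},
    {"x":1,"y":0.1,"z":0,"roll":0,"hand":20},
    {"x":1,"y":0.1,"z":0,"roll":0,"hand":20},
    {"x":1,"y":0.1,"z":0,"roll":0,"hand":20},
    {"x":0,"y":0,"z":0,"roll":0,"hand":20}
  ]
}}

```text
time: 7.6
position: [0.4956, -0.0324, 0.074]
tool_rot: [-3.137, -0.172, -0.0]
ft_force: [-0.2, -0.5, -2.8]
grip_width: 0.364
grip_force: 39.6
```

Emit:
{"fn": "send_rows", "kwargs": {
  "rows": [
    {"x":1,"y":0.1,"z":0,"roll":0,"hand":20},
    {"x":1,"y":0.1,"z":0,"roll":0,"hand":20},
    {"x":1,"y":0.1,"z":0,"roll":0,"hand":20},
    {"x":1,"y":0.1,"z":0,"roll":0,"hand":20},
    {"x":1,"y":0.1,"z":0,"roll":0,"hand":20},
    {"x":0,"y":0,"z":0,"roll":0,"hand":20}
  ]
}}

```text
time: 8.2
position: [0.5007, -0.032, 0.0741]
tool_rot: [3.137, 0.172, 0.0]
ft_force: [-0.1, -0.9, -3.9]
grip_width: 0.364
grip_force: 39.6
```

Emit:
{"fn": "send_rows", "kwargs": {
  "rows": [
    {"x":1,"y":0.1,"z":-0.4,"roll":0,"hand":20},
    {"x":1,"y":0.1,"z":0,"roll":0,"hand":20},
    {"x":1,"y":0.1,"z":0,"roll":0,"hand":20},
    {"x":0,"y":0,"z":0,"roll":0,"hand":20}
  ]
}}

```text
time: 8.6
position: [0.5026, -0.0318, 0.0736]
tool_rot: [3.137, 0.172, -0.004]
ft_force: [-4.6, -0.0, 1.8]
grip_width: 0.363
grip_force: 39.6
```

Emit:
{"fn": "send_rows", "kwargs": {
  "rows": [
    {"x":1,"y":0.1,"z":0,"roll":0,"hand":20},
    {"x":1,"y":0.1,"z":0,"roll":0,"hand":20},
    {"x":1,"y":0.1,"z":0,"roll":0,"hand":20},
    {"x":0,"y":0,"z":0,"roll":0,"hand":20}
  ]
}}

```text
time: 9.0
position: [0.5037, -0.0317, 0.0735]
tool_rot: [3.136, 0.171, -0.011]
ft_force: [-10.7, -0.6, 9.1]
grip_width: 0.366
grip_force: 39.6
```

Emit:
{"fn": "send_rows", "kwargs": {
  "rows": [
    {"x":1,"y":0.1,"z":0,"roll":0,"hand":20},
    {"x":1,"y":0.1,"z":0,"roll":0,"hand":20},
    {"x":1,"y":0.1,"z":0,"roll":0,"hand":20},
    {"x":0,"y":0,"z":0,"roll":0,"hand":20}
  ]
}}

```text
time: 9.4
position: [0.5047, -0.0316, 0.0735]
tool_rot: [3.136, 0.171, -0.019]
ft_force: [-17.9, -1.0, 15.6]
grip_width: 0.369
grip_force: 39.6
```

Gripping lets the arm's tilt press the tip into the bench, which adds friction. I'll let go and push the heel squarely with closed fingers instead.

Emit:
{"fn": "send_rows", "kwargs": {
  "rows": [
    {"x":-3,"y":-0.3,"z":0.4,"roll":0,"hand":20},
    {"x":0,"y":0,"z":0,"roll":0,"hand":50},
    {"x":0,"y":0,"z":0,"roll":0,"hand":50},
    {"x":0,"y":0,"z":0,"roll":0,"hand":50},
    {"x":-11,"y":-1.2,"z":1,"roll":0,"hand":50},
    {"x":-11,"y":-1.2,"z":0,"roll":0,"hand":50},
    {"x":-11,"y":-1.2,"z":0,"roll":0,"hand":50},
    {"x":0,"y":0,"z":0,"roll":0,"hand":0},
    {"x":0,"y":0,"z":0,"roll":0,"hand":0},
    {"x":0,"y":0,"z":0,"roll":0,"hand":0}
  ]
}}

```text
time: 10.4
position: [0.4739, -0.035, 0.0754]
tool_rot: [3.137, 0.172, 0.001]
ft_force: [0.0, 0.6, 0.4]
grip_width: 0.387
grip_force: 0.0
```

```bash
python3 - <<'E'
from bub import *
s=get_state();print(s["time"],s["position"],s["ft_force"],s["grip_width"])
print(bubble("side"),bubble("top"))
t=get_image("top");d=get_image("side");cv2.imwrite("pics/t5.png",t);cv2.imwrite("pics/s5.png",d)
o=np.zeros((440,800,3),np.uint8)
o[:440,:392]=crop(t,290,180,98,110,4)
o[:320,400:800]=crop(d,240,140,100,80,4)
cv2.imwrite("pics/c5.png",o)
E
```

```text
10.4 [ 0.47389983 -0.03500404  0.07535805] [0.01505653 0.5711416  0.41983686] 0.3866532516029473
(np.float64(27.45), np.float64(2.99), 112) (np.float64(27.03), np.float64(2.92), 225)
```

View pics/c5.png

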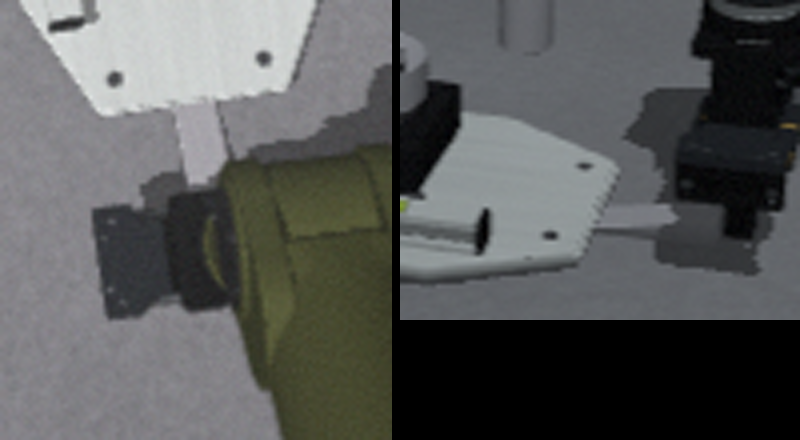

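The wedge lies straight under the nose and its heel has cleared the fingers (side crop: heel at about (675,215), fingers at (740,215)). I'll finish closing and check.

Emit:
{"fn": "send_rows", "kwargs": {
  "rows": [
    {"x":0,"y":0,"z":-1.4,"roll":0,"hand":0},
    {"x":0,"y":0,"z":0,"roll":0,"hand":0}
  ]
}}

```text
time: 11.1
position: [0.4733, -0.035, 0.0735]
tool_rot: [3.137, 0.172, -0.001]
ft_force: [0.6, -0.4, -0.6]
grip_width: 0.003
grip_force: 0.0
```

Emit:
{"fn": "send_rows", "kwargs": {
  "rows": [
    {"x":2,"y":0.2,"z":0,"roll":0,"hand":0},
    {"x":2,"y":0.2,"z":0,"roll":0,"hand":0},
    {"x":2,"y":0.2,"z":0,"roll":0,"hand":0},
    {"x":1,"y":0.1,"z":0,"roll":0,"hand":0},
    {"x":1,"y":0.1,"z":0,"roll":0,"hand":0},
    {"x":1,"y":0.1,"z":0,"roll":0,"hand":0},
    {"x":0,"y":0,"z":0,"roll":0,"hand":0}
  ]
}}

```text
time: 11.8
position: [0.4792, -0.0344, 0.0729]
tool_rot: [3.136, 0.172, -0.013]
ft_force: [-8.3, -1.3, 7.8]
grip_width: 0.004
grip_force: 4.6
```

Emit:
{"fn": "send_rows", "kwargs": {
  "rows": [
    {"x":0,"y":0,"z":1,"roll":0,"hand":0},
    {"x":0,"y":0,"z":1,"roll":0,"hand":0},
    {"x":0,"y":0,"z":0,"roll":0,"hand":0}
  ]
}}

```text
time: 12.1
position: [0.4792, -0.0343, 0.074]
tool_rot: [-3.137, -0.172, 0.012]
ft_force: [-5.9, -0.2, -2.6]
grip_width: 0.006
grip_force: 2.7
```

Emit:
{"fn": "send_rows", "kwargs": {
  "rows": [
    {"x":0.5,"y":0,"z":0.2,"roll":0,"hand":0},
    {"x":0.5,"y":0.1,"z":0.2,"roll":0,"hand":0},
    {"x":0.5,"y":0,"z":0.2,"roll":0,"hand":0},
    {"x":0.5,"y":0.1,"z":0.2,"roll":0,"hand":0},
    {"x":0,"y":0,"z":0,"roll":0,"hand":0}
  ]
}}

```text
time: 12.6
position: [0.4796, -0.034, 0.074]
tool_rot: [-3.136, -0.172, 0.018]
ft_force: [-8.4, -0.5, -2.9]
grip_width: 0.005
grip_force: 4.1
```

Emit:
{"fn": "send_rows", "kwargs": {
  "rows": [
    {"x":0.5,"y":0,"z":0.1,"roll":0,"hand":0},
    {"x":0.5,"y":0.1,"z":0.1,"roll":0,"hand":0},
    {"x":0.5,"y":0,"z":0.1,"roll":0,"hand":0},
    {"x":0.5,"y":0.1,"z":0.1,"roll":0,"hand":0},
    {"x":0,"y":0,"z":0,"roll":0,"hand":0}
  ]
}}

```text
time: 13.1
position: [0.4808, -0.0338, 0.0741]
tool_rot: [-3.136, -0.172, 0.021]
ft_force: [-9.7, -0.3, -1.9]
grip_width: 0.009
grip_force: 4.8
```

Emit:
{"fn": "send_rows", "kwargs": {
  "rows": [
    {"x":0.5,"y":0,"z":0.1,"roll":0,"hand":0},
    {"x":0.5,"y":0.1,"z":0.1,"roll":0,"hand":0},
    {"x":0.5,"y":0,"z":0.1,"roll":0,"hand":0},
    {"x":0.5,"y":0.1,"z":0.1,"roll":0,"hand":0},
    {"x":0,"y":0,"z":0,"roll":0,"hand":0}
  ]
}}

```text
time: 13.6
position: [0.4828, -0.0336, 0.0744]
tool_rot: [-3.136, -0.172, 0.021]
ft_force: [-10.0, -0.0, -3.2]
grip_width: 0.004
grip_force: 4.8
```

Emit:
{"fn": "send_rows", "kwargs": {
  "rows": [
    {"x":1,"y":0.1,"z":0,"roll":0,"hand":0},
    {"x":1,"y":0.1,"z":0,"roll":0,"hand":0},
    {"x":1,"y":0.1,"z":0,"roll":0,"hand":0},
    {"x":1,"y":0.1,"z":0,"roll":0,"hand":0},
    {"x":1,"y":0.1,"z":0,"roll":0,"hand":0},
    {"x":1,"y":0.1,"z":0,"roll":0,"hand":0}
  ]
}}

```text
time: 14.2
position: [0.4886, -0.033, 0.0743]
tool_rot: [-3.136, -0.172, 0.022]
ft_force: [-10.3, -0.7, -2.8]
grip_width: 0.008
grip_force: 4.9
```

```bash
python3 - <<'E'
from bub import *
print(bubble("side"),bubble("top"))
a=cv2.imread("pics/t4.png").astype(np.float32);b=get_image("top").astype(np.float32)
g=lambda i:cv2.cvtColor(i[108:200,282:382].astype(np.uint8),6).astype(np.float32)
print(cv2.phaseCorrelate(g(a),g(b)))
E
```

```text
(np.float64(24.08), np.float64(2.9), 113) (np.float64(23.91), np.float64(3.06), 225)
((0.04320028117155772, -0.09990679307716022), 1.0129574984312057)
```

Emit:
{"fn": "send_rows", "kwargs": {
  "rows": [
    {"x":1,"y":0.1,"z":0,"roll":0,"hand":0},
    {"x":1,"y":0.1,"z":0,"roll":0,"hand":0},
    {"x":1,"y":0.1,"z":0,"roll":0,"hand":0},
    {"x":1,"y":0.1,"z":0,"roll":0,"hand":0},
    {"x":1,"y":0.1,"z":0,"roll":0,"hand":0},
    {"x":1,"y":0.1,"z":0,"roll":0,"hand":0},
    {"x":1,"y":0.1,"z":0,"roll":0,"hand":0},
    {"x":1,"y":0.1,"z":0,"roll":0,"hand":0},
    {"x":1,"y":0.1,"z":0,"roll":0,"hand":0},
    {"x":1,"y":0.1,"z":0,"roll":0,"hand":0}
  ]
}}

```text
time: 15.65
position: [0.4987, -0.0321, 0.0742]
tool_rot: [-3.136, -0.172, 0.021]
ft_force: [-9.5, 0.2, -2.6]
grip_width: 0.002
grip_force: 4.7
```

Emit:
{"fn": "send_rows", "kwargs": {
  "rows": [
    {"x":0,"y":0,"z":0,"roll":0,"hand":0},
    {"x":0,"y":0,"z":0,"roll":0,"hand":0},
    {"x":0,"y":0,"z":0,"roll":0,"hand":0},
    {"x":0,"y":0,"z":0,"roll":0,"hand":0},
    {"x":0,"y":0,"z":0,"roll":0,"hand":0},
    {"x":0,"y":0,"z":0,"roll":0,"hand":0},
    {"x":0,"y":0,"z":0,"roll":0,"hand":0},
    {"x":0,"y":0,"z":0,"roll":0,"hand":0},
    {"x":0,"y":0,"z":0,"roll":0,"hand":0},
    {"x":0,"y":0,"z":0,"roll":0,"hand":0}
  ]
}}

```text
time: 16.65
position: [0.4989, -0.0321, 0.0743]
tool_rot: [-3.136, -0.172, 0.021]
ft_force: [-8.4, -1.2, -3.6]
grip_width: 0.011
grip_force: 4.5
```

```bash
python3 - <<'E'
from bub import *
for _ in range(2):print(bubble("side"),bubble("top"))
a=cv2.imread("pics/t4.png").astype(np.float32);b=get_image("top").astype(np.float32)
g=lambda i:cv2.cvtColor(i[108:200,282:382].astype(np.uint8),6).astype(np.float32)
print(cv2.phaseCorrelate(g(a),g(b)))
E
```

```text
Traceback (most recent call last):
  File "bub.py", line 17, in bubble
    pk,_=find_peaks(-G[q],prominence=15);pk=sorted(sorted(pk,key=lambda i:G[q][i])[:2]);a,b=s[q][pk]
                                                                                        ^^^
ValueError: not enough values to unpack (expected 2, got 1)
```

```bash
python3 - <<'E'
s=open("bub.py").read()
s=s.replace("a,b=s[q][pk]\n","v=s[q][pk];sp={'side':6.32,'top':6.5}[name]\n    a,b=v if len(v)==2 and abs(v[1]-v[0]-sp)<.8 else ((v[-1]-sp,v[-1]) if len(v) else (np.nan,np.nan))\n")
open("bub.py","w").write(s)
E
python3 - <<'E'
from bub import *
print(bubble("side",show=True));print(bubble("top"),get_state()["time"])
a=cv2.imread("pics/t4.png").astype(np.float32);b=get_image("top").astype(np.float32)
g=lambda i:cv2.cvtColor(i[108:200,282:382].astype(np.uint8),6).astype(np.float32)
print(cv2.phaseCorrelate(g(a),g(b)))
E
```

```text
[-14.2, -13.7, -13.2, -12.7, -12.2, -11.7, -11.2, -10.7, -10.2, -9.7, -9.2, -8.7, -8.2, -7.7, -7.2, -6.7, -6.2, -5.7, -5.2, -4.7, -4.2, -3.7, -3.2, -2.7, -2.2, -1.7, -1.2, -0.7, -0.2, 0.3, 0.8, 1.3, 1.8, 2.3, 2.8, 3.3, 3.8, 4.3, 4.8, 5.3, 5.8, 6.3, 6.8, 7.3, 7.8, 8.3, 8.8, 9.3, 9.8, 10.3, 10.8, 11.3, 11.8, 12.3, 12.8]
[145.7, 132.1, 110.4, 84.3, 64.6, 59.3, 60.9, 59.5, 56.1, 55.3, 57.1, 59.1, 58.2, 54.7, 57.5, 71.2, 87.5, 100.1, 106.7, 104.6, 95.2, 82.0, 69.5, 60.7, 56.2, 55.6, 56.8, 56.5, 55.8, 56.7, 57.0, 52.9, 47.1, 43.9, 45.0, 50.7, 57.3, 59.8, 59.5, 59.3, 59.3, 58.2, 56.7, 56.3, 56.8, 56.9, 56.6, 57.1, 56.5, 51.5, 47.6, 56.1, 77.8, 105.4, 130.7]
[143.9, 138.6, 136.9, 142.3, 151.1, 157.1, 159.2, 159.1, 159.1, 160.2, 161.5, 162.0, 161.5, 160.4, 161.1, 164.8, 168.3, 167.8, 160.9, 147.9, 137.1, 137.9, 147.0, 155.4, 159.7, 160.8, 160.6, 160.0, 160.8, 164.1, 163.0, 150.0, 132.1, 121.2, 123.3, 140.0, 158.6, 164.0, 160.3, 158.3, 158.9, 159.4, 159.5, 160.0, 160.9, 161.5, 161.7, 162.5, 162.0, 156.4, 144.8, 130.5, 121.0, 124.7, 137.7]
(np.float64(12.56), np.float64(2.92), 107)
(np.float64(10.41), np.float64(2.92), 226) 17.45
((0.055452757361400984, -0.2706496902738351), 1.0324655124545097)
```

Emit:
{"fn": "send_rows", "kwargs": {
  "rows": [
    {"x":1,"y":0.1,"z":0,"roll":0,"hand":0},
    {"x":1,"y":0.1,"z":0,"roll":0,"hand":0},
    {"x":1,"y":0.1,"z":0,"roll":0,"hand":0},
    {"x":1,"y":0.1,"z":0,"roll":0,"hand":0},
    {"x":1,"y":0.1,"z":0,"roll":0,"hand":0},
    {"x":1,"y":0.1,"z":0,"roll":0,"hand":0},
    {"x":1,"y":0.1,"z":0,"roll":0,"hand":0},
    {"x":1,"y":0.1,"z":0,"roll":0,"hand":0}
  ]
}}

```text
time: 18.3
position: [0.5068, -0.0314, 0.0741]
tool_rot: [-3.136, -0.171, 0.021]
ft_force: [-9.1, -1.0, -4.0]
grip_width: 0.009
grip_force: 4.5
```

Emit:
{"fn": "send_rows", "kwargs": {
  "rows": [
    {"x":0,"y":0,"z":0,"roll":0,"hand":0},
    {"x":0,"y":0,"z":0,"roll":0,"hand":0},
    {"x":0,"y":0,"z":0,"roll":0,"hand":0},
    {"x":0,"y":0,"z":0,"roll":0,"hand":0},
    {"x":0,"y":0,"z":0,"roll":0,"hand":0},
    {"x":0,"y":0,"z":0,"roll":0,"hand":0},
    {"x":0,"y":0,"z":0,"roll":0,"hand":0},
    {"x":0,"y":0,"z":0,"roll":0,"hand":0},
    {"x":0,"y":0,"z":0,"roll":0,"hand":0},
    {"x":0,"y":0,"z":0,"roll":0,"hand":0}
  ]
}}

```text
time: 19.3
position: [0.507, -0.0314, 0.0742]
tool_rot: [-3.136, -0.171, 0.02]
ft_force: [-8.8, -0.3, -4.6]
grip_width: 0.007
grip_force: 4.3
```

```bash
python3 - <<'E'
from bub import *
for _ in range(3):print(bubble("side"),bubble("top"),get_state()["time"])
E
```

```text
(np.float64(2.59), np.float64(2.75), 123) (np.float64(2.22), np.float64(2.88), 250) 19.7
(np.float64(2.51), np.float64(2.73), 123) (np.float64(2.17), np.float64(2.86), 252) 20.1
(np.float64(2.54), np.float64(2.77), 123) (np.float64(2.11), np.float64(2.84), 252) 20.5
```

Emit:
{"fn": "send_rows", "kwargs": {
  "rows": [
    {"x":0.6,"y":0.1,"z":0,"roll":0,"hand":0},
    {"x":0.6,"y":0,"z":0,"roll":0,"hand":0},
    {"x":0.6,"y":0.1,"z":0,"roll":0,"hand":0},
    {"x":0.6,"y":0,"z":0,"roll":0,"hand":0},
    {"x":0,"y":0,"z":0,"roll":0,"hand":0},
    {"x":0,"y":0,"z":0,"roll":0,"hand":0},
    {"x":0,"y":0,"z":0,"roll":0,"hand":0},
    {"x":0,"y":0,"z":0,"roll":0,"hand":0},
    {"x":0,"y":0,"z":0,"roll":0,"hand":0},
    {"x":0,"y":0,"z":0,"roll":0,"hand":0}
  ]
}}

```text
time: 21.5
position: [0.5093, -0.0312, 0.0742]
tool_rot: [-3.136, -0.171, 0.02]
ft_force: [-7.1, -0.8, -3.5]
grip_width: 0.007
grip_force: 4.3
```

```bash
python3 - <<'E'
from bub import *
for _ in range(3):print(bubble("side"),bubble("top"),get_state()["time"])
E
```

```text
(np.float64(0.4), np.float64(2.86), 133) (np.float64(1.5), np.float64(2.92), 240) 21.9
(np.float64(0.29), np.float64(2.88), 133) (np.float64(1.48), np.float64(2.9), 242) 22.3
(np.float64(0.29), np.float64(2.88), 133) (np.float64(1.56), np.float64(2.92), 241) 22.7
```

Emit:
{"fn": "send_rows", "kwargs": {
  "rows": [
    {"x":0.4,"y":0,"z":0,"roll":0,"hand":0},
    {"x":0.3,"y":0.1,"z":0,"roll":0,"hand":0},
    {"x":0,"y":0,"z":0,"roll":0,"hand":0},
    {"x":0,"y":0,"z":0,"roll":0,"hand":0},
    {"x":0,"y":0,"z":0,"roll":0,"hand":0},
    {"x":0,"y":0,"z":0,"roll":0,"hand":0},
    {"x":0,"y":0,"z":0,"roll":0,"hand":0},
    {"x":0,"y":0,"z":0,"roll":0,"hand":0},
    {"x":0,"y":0,"z":0,"roll":0,"hand":0},
    {"x":0,"y":0,"z":0,"roll":0,"hand":0}
  ]
}}

```text
time: 23.7
position: [0.51, -0.0311, 0.0741]
tool_rot: [-3.136, -0.171, 0.021]
ft_force: [-8.4, -0.4, -4.5]
grip_width: 0.007
grip_force: 4.3
```

Emit:
{"fn": "send_rows", "kwargs": {
  "rows": [
    {"x":-2,"y":-0.2,"z":0,"roll":0,"hand":0},
    {"x":-5,"y":-0.5,"z":0,"roll":0,"hand":0},
    {"x":-15,"y":-1.6,"z":0,"roll":0,"hand":0},
    {"x":-15,"y":-1.6,"z":20,"roll":0,"hand":0},
    {"x":0,"y":0,"z":40,"roll":0,"hand":0},
    {"x":0,"y":0,"z":30,"roll":0,"hand":0},
    {"x":0,"y":0,"z":0,"roll":0,"hand":0},
    {"x":0,"y":0,"z":0,"roll":0,"hand":0},
    {"x":0,"y":0,"z":0,"roll":0,"hand":0},
    {"x":0,"y":0,"z":0,"roll":0,"hand":0}
  ]
}}

```text
time: 24.7
position: [0.4779, -0.0346, 0.1661]
tool_rot: [-3.136, -0.172, 0.003]
ft_force: [-0.3, -0.4, -0.2]
grip_width: 0.003
grip_force: 0.0
```

```bash
python3 - <<'E'
from bub import *
for _ in range(3):print(bubble("side",5),bubble("top",5),get_state()["time"])
print(get_state()["position"])
t=get_image("top");d=get_image("side");cv2.imwrite("pics/t6.png",t);cv2.imwrite("pics/s6.png",d)
o=np.zeros((600,800,3),np.uint8)
o[:440,:392]=crop(t,290,180,98,110,4)
o[:320,400:800]=crop(d,210,140,100,80,4)
o[330:570,400:784]=crop(d,212,180,32,20,12)
o[445:595,60:360]=cv2.rotate(crop(t,296,138,15,30,10),cv2.ROTATE_90_COUNTERCLOCKWISE)
cv2.imwrite("pics/c6.png",o)
E
```

```text
(np.float64(1.99), np.float64(2.88), 126) (np.float64(2.17), np.float64(2.92), 248) 25.2
(np.float64(2.03), np.float64(2.88), 126) (np.float64(2.13), np.float64(2.92), 247) 25.7
(np.float64(1.96), np.float64(2.9), 126) (np.float64(2.07), np.float64(2.92), 246) 26.2
[ 0.47852083 -0.0346839   0.16729396]
```

View pics/c6.png

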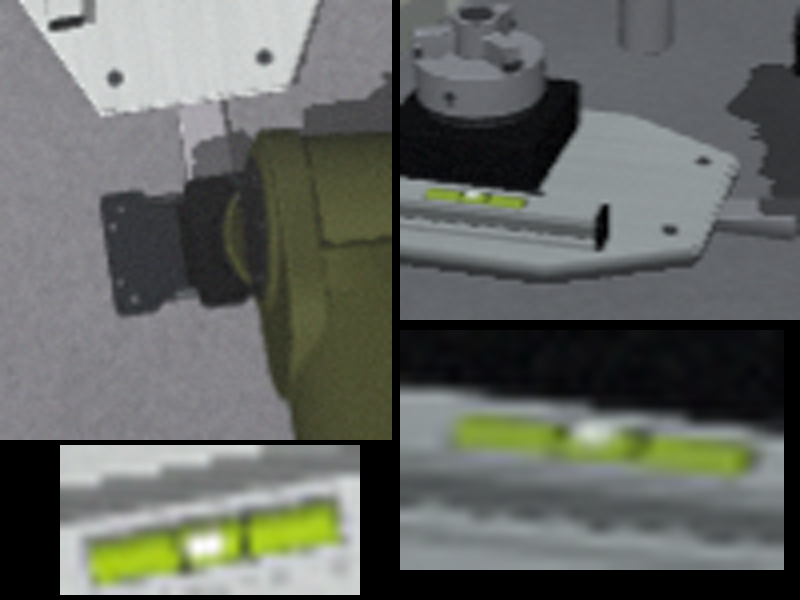

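Seen: the wedge is straight under the nose. The bubble is slightly towards the tail, about +2 mm (595 against marks at 567 and 642). It came back about 1.5 mm when I let go, so I'll push about 2 mm further.

Emit:
{"fn": "send_rows", "kwargs": {
  "rows": [
    {"x":0,"y":0,"z":-30,"roll":0,"hand":0},
    {"x":0,"y":0,"z":-40,"roll":0,"hand":0},
    {"x":10,"y":1,"z":-20,"roll":0,"hand":0},
    {"x":10,"y":1,"z":0,"roll":0,"hand":0},
    {"x":7,"y":0.8,"z":0,"roll":0,"hand":0},
    {"x":2,"y":0.2,"z":0,"roll":0,"hand":0},
    {"x":2,"y":0.2,"z":0,"roll":0,"hand":0},
    {"x":1,"y":0.1,"z":0,"roll":0,"hand":0},
    {"x":1,"y":0.1,"z":0,"roll":0,"hand":0},
    {"x":0,"y":0,"z":0,"roll":0,"hand":0}
  ]
}}

```text
time: 27.3
position: [0.5095, -0.0315, 0.0778]
tool_rot: [3.136, 0.172, -0.008]
ft_force: [-7.3, -0.3, 4.7]
grip_width: 0.002
grip_force: 3.7
```

Emit:
{"fn": "send_rows", "kwargs": {
  "rows": [
    {"x":1,"y":0.1,"z":0,"roll":0,"hand":0},
    {"x":1,"y":0.1,"z":0,"roll":0,"hand":0},
    {"x":1,"y":0.1,"z":0,"roll":0,"hand":0},
    {"x":1,"y":0.1,"z":0,"roll":0,"hand":0},
    {"x":0,"y":0,"z":0,"roll":0,"hand":0}
  ]
}}

```text
time: 27.8
position: [0.5101, -0.0316, 0.0771]
tool_rot: [3.135, 0.171, -0.02]
ft_force: [-15.4, -1.1, 11.3]
grip_width: 0.002
grip_force: 8.0
```

Emit:
{"fn": "send_rows", "kwargs": {
  "rows": [
    {"x":0,"y":0,"z":0.5,"roll":0,"hand":0},
    {"x":0,"y":0,"z":0.5,"roll":0,"hand":0},
    {"x":0,"y":0,"z":0,"roll":0,"hand":0}
  ]
}}

```text
time: 28.1
position: [0.5101, -0.0316, 0.0773]
tool_rot: [3.136, 0.171, -0.019]
ft_force: [-12.0, -0.6, 4.9]
grip_width: 0.006
grip_force: 6.4
```

```bash
python3 - <<'E'
from bub import *
for _ in range(2):print(bubble("side"),bubble("top"),get_state()["time"])
E
```

```text
(np.float64(1.99), np.float64(2.9), 126) (np.float64(2.08), np.float64(2.92), 247) 28.5
(np.float64(1.99), np.float64(2.9), 126) (np.float64(2.06), np.float64(2.92), 248) 28.9
```

Emit:
{"fn": "send_rows", "kwargs": {
  "rows": [
    {"x":0,"y":0,"z":0.5,"roll":0,"hand":0},
    {"x":0,"y":0,"z":0,"roll":0,"hand":0}
  ]
}}

```text
time: 29.1
position: [0.5101, -0.0316, 0.0773]
tool_rot: [3.136, 0.171, -0.019]
ft_force: [-11.2, -0.3, 1.1]
grip_width: 0.006
grip_force: 5.6
```

Emit:
{"fn": "send_rows", "kwargs": {
  "rows": [
    {"x":0.3,"y":0,"z":0.1,"roll":0,"hand":0},
    {"x":0.3,"y":0.1,"z":0.1,"roll":0,"hand":0},
    {"x":0,"y":0,"z":0,"roll":0,"hand":0}
  ]
}}

```text
time: 29.4
position: [0.5108, -0.0315, 0.0773]
tool_rot: [3.136, 0.171, -0.019]
ft_force: [-10.7, -0.1, -1.2]
grip_width: 0.006
grip_force: 5.2
```

Emit:
{"fn": "send_rows", "kwargs": {
  "rows": [
    {"x":0.3,"y":0,"z":0.1,"roll":0,"hand":0},
    {"x":0.3,"y":0.1,"z":0.1,"roll":0,"hand":0},
    {"x":0,"y":0,"z":0,"roll":0,"hand":0}
  ]
}}

```text
time: 29.7
position: [0.5115, -0.0314, 0.0774]
tool_rot: [3.136, 0.171, -0.018]
ft_force: [-9.3, -1.1, -2.7]
grip_width: 0.007
grip_force: 4.8
```

Emit:
{"fn": "send_rows", "kwargs": {
  "rows": [
    {"x":0.3,"y":0,"z":0,"roll":0,"hand":0},
    {"x":0.4,"y":0.1,"z":0,"roll":0,"hand":0},
    {"x":0,"y":0,"z":0,"roll":0,"hand":0},
    {"x":-0.8,"y":-0.1,"z":-0.4,"roll":0,"hand":0},
    {"x":-0.8,"y":-0.1,"z":0,"roll":0,"hand":0},
    {"x":-0.8,"y":-0.1,"z":0,"roll":0,"hand":0},
    {"x":-0.8,"y":-0.1,"z":0,"roll":0,"hand":0},
    {"x":-1,"y":-0.1,"z":0,"roll":0,"hand":0},
    {"x":-3,"y":-0.3,"z":0,"roll":0,"hand":0},
    {"x":-5,"y":-0.5,"z":0,"roll":0,"hand":0}
  ]
}}

```text
time: 30.7
position: [0.5074, -0.0318, 0.0802]
tool_rot: [3.137, 0.172, 0.009]
ft_force: [1.1, -0.7, -0.1]
grip_width: 0.005
grip_force: 0.0
```

Emit:
{"fn": "send_rows", "kwargs": {
  "rows": [
    {"x":0,"y":0,"z":0,"roll":0,"hand":0},
    {"x":0,"y":0,"z":0,"roll":0,"hand":0},
    {"x":0,"y":0,"z":0,"roll":0,"hand":0},
    {"x":0,"y":0,"z":0,"roll":0,"hand":0},
    {"x":0,"y":0,"z":0,"roll":0,"hand":0},
    {"x":0,"y":0,"z":0,"roll":0,"hand":0},
    {"x":0,"y":0,"z":0,"roll":0,"hand":0},
    {"x":0,"y":0,"z":0,"roll":0,"hand":0},
    {"x":0,"y":0,"z":0,"roll":0,"hand":0},
    {"x":0,"y":0,"z":0,"roll":0,"hand":0}
  ]
}}

```text
time: 31.7
position: [0.5053, -0.0319, 0.0788]
tool_rot: [3.137, 0.172, -0.0]
ft_force: [-0.1, -0.4, -0.8]
grip_width: 0.009
grip_force: 0.0
```

```bash
python3 - <<'E'
from bub import *
for _ in range(3):print(bubble("side"),bubble("top"),get_state()["time"])
E
```

```text
(np.float64(0.06), np.float64(2.88), 133) (np.float64(0.15), np.float64(2.9), 240) 32.1
(np.float64(0.11), np.float64(2.88), 131) (np.float64(0.15), np.float64(2.9), 238) 32.5
(np.float64(0.14), np.float64(2.88), 132) (np.float64(0.14), np.float64(2.9), 239) 32.9
```

Both cameras read about +0.1 mm with the wedge let go. I'll back clear, check once more and hand in.

Emit:
{"fn": "send_rows", "kwargs": {
  "rows": [
    {"x":-15,"y":-1.6,"z":0,"roll":0,"hand":0},
    {"x":-15,"y":-1.6,"z":20,"roll":0,"hand":0},
    {"x":0,"y":0,"z":40,"roll":0,"hand":0},
    {"x":0,"y":0,"z":0,"roll":0,"hand":0},
    {"x":0,"y":0,"z":0,"roll":0,"hand":0},
    {"x":0,"y":0,"z":0,"roll":0,"hand":0}
  ]
}}

```text
time: 33.5
position: [0.4748, -0.0351, 0.1381]
tool_rot: [-3.137, -0.172, 0.002]
ft_force: [-0.6, 1.3, -0.3]
grip_width: 0.002
grip_force: 0.0
```

```bash
python3 - <<'E'
from bub import *
r=bubble("side"),bubble("top");print(r)
if max(abs(r[0][0]),abs(r[1][0]))<1.2: print(close_job())
E
```

```text
((np.float64(0.11), np.float64(2.88), 131), (np.float64(0.15), np.float64(2.9), 239))
the job is handed in; nothing more can be done
None
```

The job is handed in at about 34 s of the 72 s allowed: the wedge is let go under the middle of the nose, both cameras read the bubble within about 0.2 mm of centre, and no verdict came back.

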